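# Set the U-bolt over the camera boom

## Robot

A 6-joint arm with a two-finger parallel gripper is mounted at the origin on the work surface. World frame = base frame: x ahead of the robot, y to its left, z up, the work surface at z = 0. Lengths are in m, angles in rad, forces in N, time in s.
With the tool pointing down it reaches from about 0.3 to 1 m from the base axis. Payload 5.1 kg.
Tool frame: the origin (TCP) lies at the very end of the fingers, on their centre line; the grasp point (between the pads) lies 19 mm behind it; z points along the fingers, y is the line along which they close (so a half turn about z gives the same grasp; the last joint's range is limited). The gripper opens to 95 mm and grips with 3 to 60 N. Pads are 20 mm wide; open, the fingers measure 119 mm over their backs; the gripper's body (75 mm by 180 mm) begins 59 mm behind the grasp point.
Start: joints at [1.194, 0.124, 1.65, -0, 1.367, -0.083], TCP at [0.188, 0.622, 0.215] pointing down, gripper open.
Joint ranges: [-2.61, 2.61], [-1.02, 2.33], [0.03, 2.71], [-1.35, 4.49], [0.32, 2.68], [-2.91, 2.91]. Speed limits (rad/s): [2.57, 2.57, 3.14, 3.14, 3.14, 3.14].

## Interface

Orientations are given as a unit quaternion [w, x, y, z].
In Python, from plant import r, eyes gives the robot as it stands.
- The arm moves only by the tool jog_arm, never from a script. Its argument "deltas" is a list of rows, each a list of 2 entries, a list of its own where there are three numbers: the shift along the tool's x, y, z in mm, then the turn about the tool's z in degrees. In form: [[[dx, dy, dz], twist], ...]. A call has exactly 10 rows; each row is the pose to reach, as a shift and turn from the pose commanded when the call began, along the tool's axes at that moment; what a row does not reach only later rows make up. A row lasts 1/8 s, in which the tool goes at most 62.5 mm and 10.7 degrees, less where a joint would pass 70% of its speed; a pose out of reach is approached as far as the arm can. A call with a gripper value outside its range is refused whole. "fingers" is the closure in counts, from 0 (fully open) to 255 (shut), set as the call begins (left out, the last holds). The fingers move at their own pace and stop on an object; the grip force is fixed at half the most. Time passes only in rows, so rows that repeat a pose let the fingers close, or fill a call up. It gives the time, the measured TCP pose, the force, the opening and the grip force at its end, in the units of the state.
- r.get_state(): the state, without advancing time (a new reading comes with each control period).
- eyes.read_camera(name): name is "side" or "top" or "wrist"; returns (picture, depth): 420x560x3 uint8, red, green, blue; 420x560 float32, m along the optical axis (not along the pixel's ray), 0 where there is no reading.
- eyes.camera_params(name): a dict with "fx", "fy", "cx", "cy" (pixels), "distortion" ([k1, k2, p1, p2, k3] as OpenCV has them; the pictures are not rectified), "rvec" (rotation vector, rad) and "tvec" (3), from world to camera coordinates, as OpenCV has them. Camera axes: x right, y down, z forward; pixel columns grow to the right and rows downward; lengths in m; the calibration is good to about 2 mm. A picture is of the moment at which its call begins: read the wrist's pose just before it. camera_params takes no time and is no camera call; for the wrist camera it gives the pose at the moment of the call.
- r.finish_job(): hands the job in; it is judged then, once.
The state is a dict: "time_s": time; "joint_pos": joint angles; "joint_vel": joint speeds; "effort": joint torques, N m; "tcp_pos": TCP position; "eef_rot": TCP orientation; "wrist_force": force on the tool from outside, world axes, zero at the start; "ft_torque": the same for the moment, N m; "gripper_width": finger opening in m; "grasp_force": force on a finger pad.
Only numpy, scipy, OpenCV 4.12 (cv2) and the standard library are available. Lean on these libraries where they do the work, as an engineer would, in place of code of your own. Each camera call takes 0.05 s, during which the arm holds its last target. There are 200 camera calls.

## Task

The camera boom rests in its bench bracket and needs its clamp. Take the wide U-bolt with the yellow grip out of its stand and lower it astride the boom tube, one leg through each of the two square holes in the bracket plate, keeping hold of it until its bow is down on the tube and only then letting go. Leave the narrow U-bolt with the blue grip where it stands.

Things in the scene. Friction and masses are not known exactly. Their poses are not given: they have to be found in the camera images.
- ubolt_wide: wide steel U-bolt with yellow grip, 110 g, legs down in a fixed grey stand (60 x 110 x 40 mm), tips 35 mm deep, leaning up to 4 degrees: lift it straight up 40 mm or more. Origin midway between the leg tips; z up the legs to the bow, y from leg to leg, x across the U. Legs 8 mm round at y = +-35; underside of the bow at z = 64, top of the grip at z = 106. Either leg suits either hole.
- wide_grip (a point): where to hold the wide U-bolt's yellow grip, a block on top of the bow, 18 mm in x, 36 mm in y, from z = 68 to 106 mm: this point is at z = 92 mm above the leg tips, on the middle line. Axes as the U-bolt's. Take it from above, fingers closing along x.
- ubolt_narrow: narrow steel U-bolt with a blue grip in another grey stand of the same size; legs 44 mm apart, 92 mm tall in all, origin and axes as the wide one. Does not fit; to be left alone.
- bracket: fixed green boom bracket. Origin on the bench under its middle, z up, x along the tube. Plate 150 (x) by 130 mm, top at z = 50, 8 thick, with 28 mm square through holes at (0, +-35) mm. Dark tube, diameter 28, over it, top at z = 84, x = -136 to 140; cradles at x = +-62. Red camera at x = 134 to 196, up to z = 122. Wide U-bolt home: bow on the tube, leg tips at z = 20 mm.
There are look-alikes about, which are no part of the job. What is shaped like the ubolt_wide but turquoise is not meant.

How it is judged:
On the way:
1. the wide U-bolt, still held, is astride the tube with both legs through the plate's holes and its bow within 12 mm of the tube (x of ubolt_wide in the frame of bracket between -0.018 and 0.018 m and y of ubolt_wide in the frame of bracket between -0.018 and 0.018 m and z of ubolt_wide in the frame of bracket between 0.008 and 0.032 m and contact force between the fingers and ubolt_wide above 1 N), for 0.1 s.
At the end, for the whole second after the job is handed in: The wide U-bolt sits astride the tube, a leg through each hole: leg tips at most 28 mm above the bench, their middle within 18 mm of the bracket's origin in x and in y, within 20 degrees of square to the tube and 14 degrees of upright, at rest and released (x of ubolt_wide in the frame of bracket between -0.018 and 0.018 m and y of ubolt_wide in the frame of bracket between -0.018 and 0.018 m and z of ubolt_wide in the frame of bracket between 0.008 and 0.028 m and angle between ubolt_wide's own z axis and vertical below 0.25 rad and angle between the y axis of ubolt_wide and the y axis of bracket, either way round below 0.35 rad and linear speed of ubolt_wide below 0.03 m/s and contact force between the fingers and ubolt_wide below 0.1 N); the robot touches nothing.
It fails at once if the narrow U-bolt is moved more than 30 mm (distance of ubolt_narrow from where it was at the start of the episode above 0.03 m).
It also fails if it takes over 38 s, if anything falls off the work surface, if the arm or the gripper's body presses on something with over 40 N, if the wrist force passes 120 N, or if a joint passes its speed limit or range.

## Working session

There is one attempt and no reset: what is moved stays moved. The work goes in short steps, Python scripts to look and compute and a tool call to move; the robot and the scene stay as the last step left them, time stands still between calls to the robot, and variables do not carry over. Pictures are saved under pics/ and viewed, at most 10 in all, crops included, and the job is handed in when it is done.

Besides the shell and the picture viewer there is one more tool, called after "Call:" as name(argument=value, ...) on one line, values as JSON. jog_arm: Moves the arm, as the interface text tells. Its arguments: {"type":"object","properties":{"deltas":{"type":"array","items":{"type":"array"}},"fingers":{"type":"number"}},"required":["deltas"]}

```bash
mkdir -p pics
cat > h.py <<'E'
import numpy as np, cv2
from plant import r, eyes
def snap(n):
    p=eyes.camera_params(n); im,d=eyes.read_camera(n); np.savez(f'{n}.npz',im=im,d=d,**{k:np.array(v) for k,v in p.items()}); return im,d
def world(n,uv,depth=None,z=None):
    f=np.load(f'{n}.npz'); K=np.array([[f['fx'],0,f['cx']],[0,f['fy'],f['cy']],[0,0,1.]],float)
    R=cv2.Rodrigues(f['rvec'])[0]; t=f['tvec'].ravel()
    q=cv2.undistortPoints(np.array(uv,float).reshape(-1,1,2),K,f['distortion']).reshape(-1,2)
    out=[]
    for (a,b),(u,v) in zip(q,uv):
        ray=R.T@np.array([a,b,1]); c=-R.T@t
        s=(z-c[2])/ray[2] if z is not None else float(f['d'][int(v),int(u)])
        out.append(c+s*ray)
    return np.array(out)
E
python3 - <<'E'
from h import *
a,_=snap('top'); b,_=snap('side')
cv2.imwrite('pics/top.png',a[:,:,::-1]); cv2.imwrite('pics/side.png',b[:,:,::-1])
s=r.get_state(); print(s['time_s'],s['tcp_pos'],s['eef_rot'],s['gripper_width'])
E
```

```text
0.1 [0.18805623 0.62157468 0.21345658] [-2.05361333e-04  1.46363162e-01  9.89230431e-01 -9.67555251e-04] 0.09544398181493827
```

View pics/top.png

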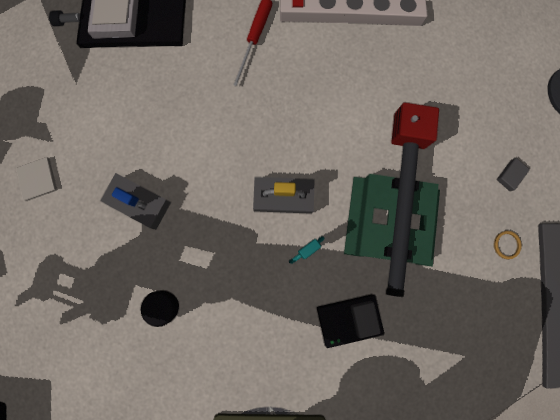

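View pics/side.png

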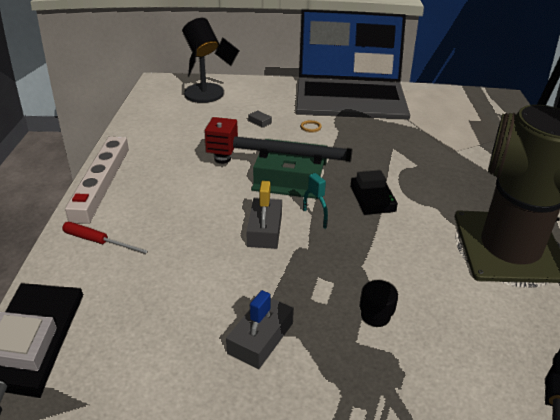

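The top view shows the yellow grip at about (285,189) in its stand, the blue one at (125,197), the turquoise look-alike at (310,250), and bracket holes near (381,216) and (417,222). Next I'll measure these from an enlarged crop.

Run:
```python
from h import *
f=np.load('top.npz'); im=f['im']
cv2.imwrite('pics/c.png',cv2.resize(im[90:300,245:455],(600,600),interpolation=cv2.INTER_CUBIC)[:,:,::-1])
hsv=cv2.cvtColor(im,cv2.COLOR_RGB2HSV)
m=cv2.inRange(hsv,(18,120,100),(32,255,255)); m[:,400:]=0
v,u=np.nonzero(m); print(len(u),u.min(),u.max(),v.min(),v.max())
P=world('top',list(zip(u,v))); t=P[P[:,2]>P[:,2].max()-.012]; print('top z',P[:,2].max(),t.mean(0),t.min(0),t.max(0))
c,(w,h),a=cv2.minAreaRect((t[:,:2]*1000).astype(np.float32)); print(c,w,h,a)
print('stand corners',world('top',[(255,178),(314,178),(314,212),(254,212)],z=.04))
print('holes',world('top',[(381,216),(417,222)],z=.05))
print('tube',world('top',[(397,290),(410,145),(403,220)]), world('top',[(397,290),(410,145)],z=.084))
print('side cam check'); g=np.load('side.npz'); h2=cv2.cvtColor(g['im'],cv2.COLOR_RGB2HSV); m=cv2.inRange(h2,(18,150,100),(32,255,255)); m[:160]=0;m[230:]=0;m[:,:240]=0;m[:,290:]=0
v,u=np.nonzero(m);P=world('side',list(zip(u,v)));print(len(u),np.median(P,0),P.min(0),P.max(0))
```

```text
250 274 294 182 194
top z 0.7939171958942433 [ 0.38736232 -0.00493447  0.7939172 ] [ 0.38736232 -0.00493447  0.7939172 ] [ 0.38736232 -0.00493447  0.7939172 ]
(387.3623046875, -4.934473037719727) 0.0 0.0 0.0
stand corners [[ 0.53418555  0.03188461  0.04      ]
 [ 0.53571546 -0.07635148  0.04      ]
 [ 0.47294002 -0.07638826  0.04      ]
 [ 0.47146109  0.03244636  0.04      ]]
holes [[ 0.46611268 -0.19652356  0.05      ]
 [ 0.45596965 -0.26259002  0.05      ]]
tube [[ 0.33714384 -0.21303309  0.08585441]
 [ 0.58978468 -0.24343422  0.08277877]
 [ 0.45610998 -0.22639752  0.08325411]] [[ 0.33701232 -0.2135781   0.084     ]
 [ 0.58943707 -0.24302465  0.084     ]]
side cam check
235 [ 0.50390681 -0.00503835  0.10288942] [ 0.4367331  -0.03774383  0.07280133] [0.51225296 0.82684341 0.70742815]
```

View pics/c.png

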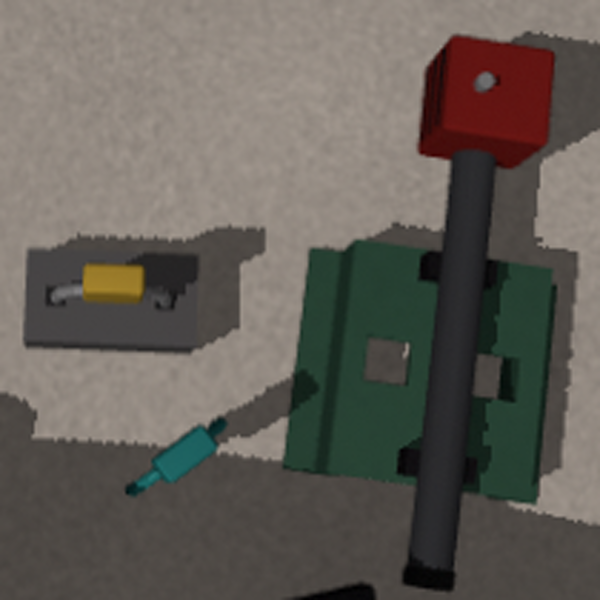

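The crop shows the yellow grip at crop (113,283), the left hole at (387,360) and the part-hidden right hole at (493,378). The tube runs from (430,585) to (472,150). Next: the grip centre and yaw, with outliers removed.

Run:
```python
from h import *
f=np.load('top.npz'); im=f['im']
m=cv2.inRange(cv2.cvtColor(im,cv2.COLOR_RGB2HSV),(18,120,100),(32,255,255)); m[:,400:]=0
v,u=np.nonzero(m); P=world('top',list(zip(u,v))); k=(P[:,2]<.13)&(P[:,2]>.06); P=P[k]
print(np.percentile(P,[2,50,98],axis=0)); t=P[P[:,2]>.1]; print(len(t),t.mean(0)); print(cv2.minAreaRect((t[:,:2]*1000).astype(np.float32)))
print('legs',world('top',[(264.3,194),(303.8,196)],z=.045))
x,y=.05,.05
s=r.get_state(); from scipy.spatial.transform import Rotation as Ro
q=s['eef_rot']; R=Ro.from_quat([q[1],q[2],q[3],q[0]]).as_matrix(); print(R.round(3))
print('to above grip (mm tool):',R.T@(np.array([.503,-.005,.2])-s['tcp_pos'])*1000)
```

```text
[[ 0.49735956 -0.03645379  0.08670512]
 [ 0.50397436 -0.01988753  0.11039704]
 [ 0.51287426 -0.00336518  0.1134834 ]]
217 [ 0.5048764  -0.02021001  0.11030013]
((505.4778747558594, -19.9466552734375), (33.75559997558594, 16.364309310913086), 88.59325408935547)
legs [[ 0.50395271  0.01419837  0.045     ]
 [ 0.50127971 -0.05737918  0.045     ]]
[[-0.957  0.29  -0.001]
 [ 0.29   0.957 -0.002]
 [ 0.    -0.002 -1.   ]]
to above grip (mm tool): [-482.89169362 -508.50242115   14.40116177]
```

Call:
jog_arm(deltas=[[[-40,-43,0],6],[[-80,-85,0],12],[[-120,-128,0],18],[[-160,-170,0],24],[[-200,-213,0],30],[[-240,-256,0],36],[[-280,-298,0],42],[[-320,-341,0],48],[[-360,-384,0],54],[[-400,-426,0],60]], fingers=0)

```text
time_s: 1.35
tcp_pos: [0.448, 0.0967, 0.2144]
eef_rot: [0.0, 0.623, 0.782, 0.0]
wrist_force: [0.4, -0.3, -0.3]
gripper_width: 0.095
grasp_force: 0.0
```

```bash
cat >> h.py <<'E'
from scipy.spatial.transform import Rotation as Ro
def go(p,yaw):
    s=r.get_state(); q=s['eef_rot']; R=Ro.from_quat([q[1],q[2],q[3],q[0]]).as_matrix()
    a=np.degrees(np.arctan2(R[1,1],R[0,1])); print('t',s['time_s'],'tcp',s['tcp_pos'].round(4) if hasattr(s['tcp_pos'],'round') else s['tcp_pos'],'yaw',a.round(2),'z',R[:,2].round(3),'w',s['gripper_width'],'F',s['wrist_force'],s['grasp_force'])
    print('delta mm',(R.T@(np.array(p)-s['tcp_pos'])*1000).round(1),'twist',round(a-yaw,2))
E
python3 -c "
from h import *
go([.505,-.02,.2],-2)"
```

```text
t 1.35 tcp [0.448  0.0967 0.2144] yaw 12.96 z [ 0.  0. -1.] w 0.09499699784080334 F [ 0.43942141 -0.31539527 -0.26994833] 0.0
delta mm [-126.5   29.4   14.4] twist 14.96
```

Call:
jog_arm(deltas=[[[-40,9,0],5],[[-80,18,0],10],[[-110,26,0],15],[[-127,29,0],15],[[-127,29,0],15],[[-127,29,0],15],[[-127,29,0],15],[[-127,29,0],15],[[-127,29,0],15],[[-127,29,0],15]])

```text
time_s: 2.6
tcp_pos: [0.5049, -0.0184, 0.2147]
eef_rot: [0.0, 0.718, 0.696, 0.0]
wrist_force: [0.5, -0.0, 0.1]
gripper_width: 0.0951
grasp_force: 0.0
```

Run:
```python
from h import *
go([.505,-.02,.2],-2)
im,d=snap('wrist'); cv2.imwrite('pics/w1.png',im[:,:,::-1])
m=cv2.inRange(cv2.cvtColor(im,cv2.COLOR_RGB2HSV),(18,120,100),(32,255,255))
v,u=np.nonzero(m); P=world('wrist',list(zip(u,v))); t=P[(P[:,2]>.1)&(P[:,2]<.125)]; print(len(P),len(t),t.mean(0)); print(cv2.minAreaRect((t[:,:2]*1000).astype(np.float32)))
```

```text
t 2.6 tcp [ 0.5049 -0.0184  0.2147] yaw -1.82 z [ 0.  0. -1.] w 0.09510666776617305 F [ 0.48800933 -0.02258646  0.11690138] 0.0
delta mm [-1.6  0.2 14.7] twist 0.18
982 674 [ 0.50685658 -0.02084279  0.1099738 ]
((506.7894592285156, -21.751022338867188), (35.172664642333984, 16.216352462768555), 88.47746276855469)
```

View pics/w1.png

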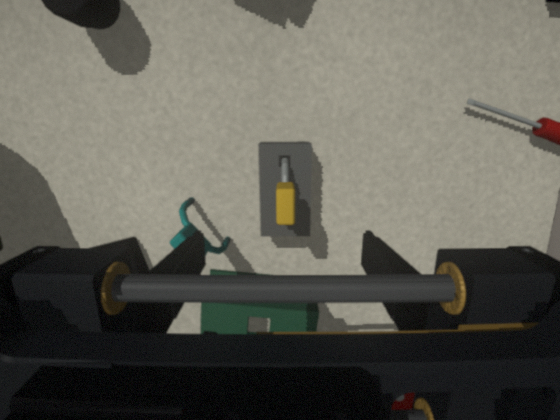

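The wrist view shows the yellow grip centred between the fingers at (286,203), clear of the turquoise look-alike at (195,230). The measured grip is (0.506, -0.021), top at 0.110, so I descend and grip.

Call:
jog_arm(deltas=[[[-2.5,1,30],0],[[-2.5,1,60],0],[[-2.5,1,85],0],[[-2.5,1,105],0],[[-2.5,1,120],0],[[-2.5,1,130],0],[[-2.5,1,136],0],[[-2.5,1,136],0],[[-2.5,1,136],0],[[-2.5,1,136],0]])

```text
time_s: 3.9
tcp_pos: [0.5063, -0.0211, 0.0793]
eef_rot: [0.0, 0.718, 0.696, 0.0]
wrist_force: [-0.5, -1.3, -0.1]
gripper_width: 0.0953
grasp_force: 0.0
```

Call:
jog_arm(deltas=[[[0,0,0],0],[[0,0,0],0],[[0,0,0],0],[[0,0,0],0],[[0,0,0],0],[[0,0,0],0],[[0,0,0],0],[[0,0,0],0],[[0,0,0],0],[[0,0,0],0]], fingers=255)

```text
time_s: 5.15
tcp_pos: [0.5058, -0.021, 0.0786]
eef_rot: [-0.0, 0.718, 0.696, -0.0]
wrist_force: [-0.0, 0.3, 0.3]
gripper_width: 0.0177
grasp_force: 30.0
```

Call:
jog_arm(deltas=[[[0,0,-10],0],[[0,0,-25],0],[[0,0,-45],0],[[0,0,-70],0],[[0,0,-95],0],[[0,0,-115],0],[[0,0,-130],0],[[0,0,-130],0],[[0,0,-130],0],[[0,0,-130],0]])

```text
time_s: 6.4
tcp_pos: [0.5052, -0.021, 0.2073]
eef_rot: [-0.001, 0.718, 0.696, -0.001]
wrist_force: [0.6, 0.5, -1.0]
gripper_width: 0.0176
grasp_force: 30.0
```

Run:
```python
from h import *
go([.461,-.229,.209],-6.7)
```

```text
t 6.4 tcp [ 0.5052 -0.021   0.2073] yaw -1.84 z [-0.002  0.    -1.   ] w 0.017598047553312714 F [ 0.62596098  0.49893508 -0.96740667] 29.989319443702698
delta mm [-209.3  -37.5   -1.6] twist 4.86
```

Call:
jog_arm(deltas=[[[-25,-4,-2],1],[[-60,-10,-2],2],[[-100,-18,-2],3],[[-140,-25,-2],4],[[-175,-31,-2],5],[[-198,-35,-2],5],[[-209,-37,-2],5],[[-209,-37,-2],5],[[-209,-37,-2],5],[[-209,-37,-2],5]])

```text
time_s: 7.65
tcp_pos: [0.4624, -0.228, 0.2106]
eef_rot: [-0.0, 0.748, 0.664, 0.0]
wrist_force: [0.2, -0.0, -0.9]
gripper_width: 0.0178
grasp_force: 30.0
```

Run:
```python
from h import *
go([.461,-.229,.209],-6.7)
im,d=snap('wrist'); b,_=snap('top'); c,_=snap('side')
S=lambda x:cv2.resize(x,(400,300))
k=lambda x,a:cv2.resize(x[a[0]:a[1],a[2]:a[3]],(400,300),interpolation=cv2.INTER_CUBIC)
cv2.imwrite('pics/w2.png',np.vstack([np.hstack([S(im),k(b,(140,290,320,520))]),np.hstack([k(c,(90,210,190,350)),k(im,(120,330,140,420))])])[:,:,::-1])
```

```text
t 7.65 tcp [ 0.4624 -0.228   0.2106] yaw -6.77 z [ 0.  0. -1.] w 0.01784352852512606 F [ 0.22708036 -0.04540611 -0.91646075] 29.98943656682968
delta mm [-1.2 -1.2  1.6] twist -0.07
```

View pics/w2.png

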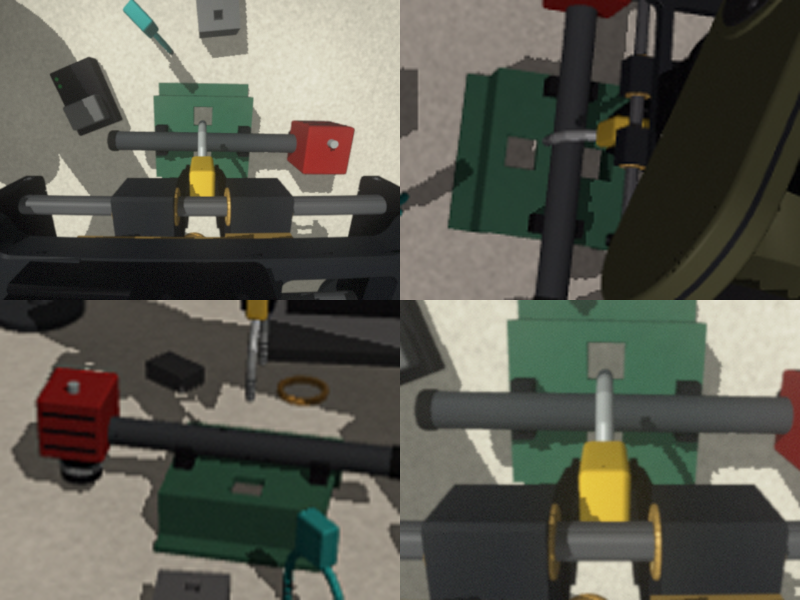

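The composite shows the U-bolt held above the tube: the near leg tip is at side px (290,128) and the left hole at wrist px (284,162). I'll check both against the expected positions.

Run:
```python
from h import *
y=np.array([np.sin(np.radians(6.77)),np.cos(np.radians(6.77))])
h=world('wrist',[(284.2,162)],z=.05)[0]; h2=world('top',[(380.5,216)],z=.05)[0]
print('hole',h,h2,'origin',h[:2]-.035*y,h2[:2]-.035*y)
print('tube wrist',world('wrist',[(170,198),(400,198)],z=.077))
t=world('side',[(290,128)],z=.137)[0]; print('tip side',t,'expected',np.array([.4624,-.228])+.035*y)
print('hole side',world('side',[(190+247*.4,90+188*.4)],z=.05))
```

```text
hole [ 0.46814309 -0.196737    0.05      ] [ 0.46610185 -0.19560977  0.05      ] origin [ 0.46401714 -0.23149296] [ 0.46197591 -0.23036573]
tube wrist [[ 0.34675598 -0.21645348  0.077     ]
 [ 0.58327187 -0.24417739  0.077     ]]
tip side [ 0.46345718 -0.20122159  0.137     ] expected [ 0.46652594 -0.19324404]
hole side [[ 0.4634101  -0.18770469  0.05      ]]
```

Everything agrees within about 3 mm and the legs have ±10 mm of clearance, so I shift 2 mm and lower.

Call:
jog_arm(deltas=[[[-2,0,20],0],[[-2,0,40],0],[[-2,0,58],0],[[-2,0,72],0],[[-2,0,83],0],[[-2,0,92],0],[[-2,0,100],0],[[-2,0,107],0],[[-2,0,112],0],[[-2,0,112],0]])

```text
time_s: 9.05
tcp_pos: [0.4618, -0.2306, 0.0983]
eef_rot: [-0.0, 0.748, 0.664, -0.0]
wrist_force: [-0.2, -0.5, -0.0]
gripper_width: 0.0179
grasp_force: 30.0
```

Run:
```python
from h import *
go([.463,-.2305,.093],-6.7)
im,d=snap('wrist'); c,_=snap('side')
k=lambda x,a:cv2.resize(x[a[0]:a[1],a[2]:a[3]],(400,300),interpolation=cv2.INTER_CUBIC)
cv2.imwrite('pics/w3.png',np.hstack([k(im,(120,330,140,420)),k(c,(90,210,190,350))])[:,:,::-1])
```

```text
t 9.05 tcp [ 0.4618 -0.2306  0.0983] yaw -6.83 z [-0.001  0.    -1.   ] w 0.017859913986256866 F [-0.17055597 -0.45085095 -0.01258388] 29.989335536956787
delta mm [0.2 1.2 5.3] twist -0.13
```

View pics/w3.png

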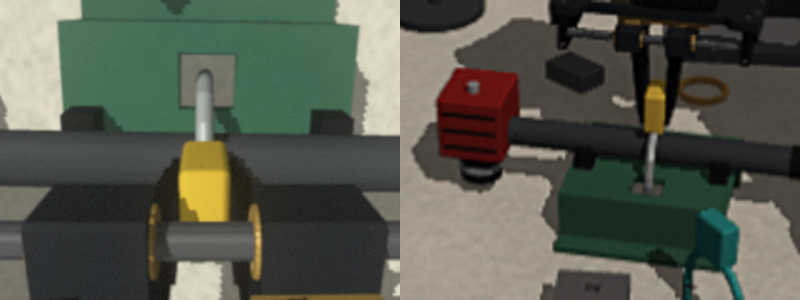

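The near leg is in its hole (side crop (648,188)) and no force shows, so I lower slowly to contact.

Call:
jog_arm(deltas=[[[0,0,1],0],[[0,0,2],0],[[0,0,3],0],[[0,0,4],0],[[0,0,5],0],[[0,0,5],0],[[0,0,5],0],[[0,0,5],0],[[0,0,5],0],[[0,0,5],0]])

```text
time_s: 10.4
tcp_pos: [0.4619, -0.2307, 0.0937]
eef_rot: [0.0, 0.748, 0.664, -0.0]
wrist_force: [-0.1, -0.4, -0.6]
gripper_width: 0.0179
grasp_force: 30.0
```

Call:
jog_arm(deltas=[[[0,0,0.5],0],[[0,0,1],0],[[0,0,1.5],0],[[0,0,2],0],[[0,0,2],0],[[0,0,2],0],[[0,0,2],0],[[0,0,2],0],[[0,0,2],0],[[0,0,2],0]])

```text
time_s: 11.65
tcp_pos: [0.4621, -0.2308, 0.0932]
eef_rot: [-0.0, 0.748, 0.664, -0.0]
wrist_force: [-4.7, 2.1, 9.0]
gripper_width: 0.0178
grasp_force: 30.0
```

There is contact (9 N up) at the expected height, so the bow is on the tube. I'll release and back off.

Call:
jog_arm(deltas=[[[0,0,-1],0],[[0,0,-1],0],[[0,0,-1],0],[[0,0,-1],0],[[0,0,-1],0],[[0,0,-1],0],[[0,0,-1],0],[[0,0,-1],0],[[0,0,-1],0],[[0,0,-1],0]], fingers=0)

```text
time_s: 12.9
tcp_pos: [0.4619, -0.2307, 0.0927]
eef_rot: [0.0, 0.748, 0.664, 0.0]
wrist_force: [0.4, -0.3, 0.2]
gripper_width: 0.0951
grasp_force: 0.0
```

Call:
jog_arm(deltas=[[[0,0,-10],0],[[0,0,-25],0],[[0,0,-45],0],[[0,0,-70],0],[[0,0,-95],0],[[0,0,-115],0],[[0,0,-130],0],[[0,0,-130],0],[[0,0,-130],0],[[0,0,-130],0]])

```text
time_s: 14.15
tcp_pos: [0.4614, -0.2304, 0.2213]
eef_rot: [-0.001, 0.748, 0.664, -0.0]
wrist_force: [-0.4, -0.4, -0.5]
gripper_width: 0.0951
grasp_force: 0.0
```

Run:
```python
from h import *
go([.463,-.2305,.093],-6.7)
im,d=snap('wrist'); c,_=snap('side')
k=lambda x,a:cv2.resize(x[a[0]:a[1],a[2]:a[3]],(400,300),interpolation=cv2.INTER_CUBIC)
cv2.imwrite('pics/w4.png',np.hstack([k(im,(120,330,140,420)),k(c,(90,210,190,350))])[:,:,::-1])
m=cv2.inRange(cv2.cvtColor(im,cv2.COLOR_RGB2HSV),(18,120,100),(32,255,255))
v,u=np.nonzero(m); P=world('wrist',list(zip(u,v))); t=P[(P[:,2]>.115)&(P[:,2]<.14)]; print(len(t),t.mean(0),np.percentile(t[:,2],90)); print(cv2.minAreaRect((t[:,:2]*1000).astype(np.float32)))
```

```text
t 14.15 tcp [ 0.4614 -0.2304  0.2213] yaw -6.83 z [-0.002  0.001 -1.   ] w 0.09513427138433511 F [-0.38836542 -0.43464982 -0.45096613] 0.0
delta mm [-1.000e-01  1.900e+00  1.283e+02] twist -0.13
762 [ 0.4625725  -0.23050507  0.12485125] 0.12623763976706773
((462.2432556152344, -231.9210968017578), (36.04252624511719, 17.55100440979004), 83.3770751953125)
```

View pics/w4.png

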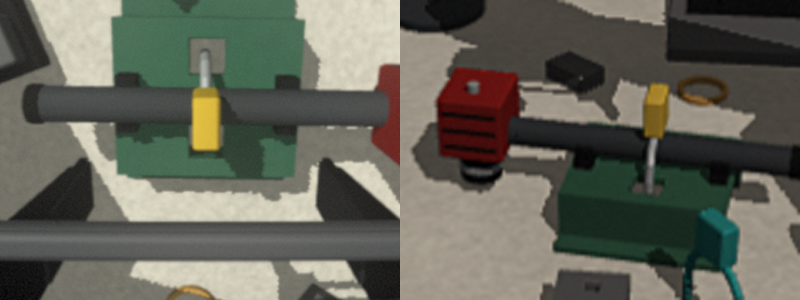

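The U-bolt sits upright and square on the tube, grip top at 0.126 m as it should be, with the fingers clear. I'm handing the job in.

```bash
python3 -c "
from h import *
print(r.finish_job())"
```

```text
the job is handed in; nothing more can be done
None
```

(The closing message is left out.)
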